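# Calibration weights back into their block by size

## Robot

A 6-joint arm with a two-finger parallel gripper is mounted at the origin on a cart in front of the work surface, level with it; the furniture and walls round the work are solid. World frame = base frame: x ahead of the robot, y to its left, z up, the work surface at z = 0. Lengths are in m, angles in rad, forces in N, time in s.
With the tool pointing down it reaches from about 0.425 to 0.95 m from the base axis. Payload 3.5 kg.
Tool frame: the origin (TCP) lies midway between the tips of the shut fingers; the grasp point (between the pads) lies 19 mm behind it; z points along the fingers, y is the line along which they close (so a half turn about z gives the same grasp; the last joint's range is limited). The gripper opens to 85 mm and grips with 20 to 120 N. Pads are 22 mm wide; open, the fingers measure 114 mm over their backs; the gripper's body (76 mm by 85 mm) begins 54 mm behind the grasp point. The pads swing forward as they close: fully open they stand 13 mm farther back than shut.
Start: joints at [1.134, 0.286, 1.577, -0, 1.279, -0.15], TCP at [0.191, 0.647, 0.231] pointing down, gripper open.
Joint ranges: [-2.77, 2.77], [-0.9, 2.22], [0.21, 2.48], [-1.53, 4.67], [0.24, 2.81], [-2.84, 2.84]. Speed limits (rad/s): [2.79, 2.79, 3.14, 3.14, 3.14, 3.14].

## Interface

Orientations are given as a unit quaternion [x, y, z, w].
In Python, from plant import get_state, read_camera, ctrl gives the robot as it stands.
- The arm moves only by the shell command python3 -m crank 'ROWS' [FORCE]. ROWS is JSON, a list of rows, each a list of 3 entries, a list of its own where there are three numbers: the shift along the tool's x, y, z in mm, then the turn about the tool's z in degrees, then the closure in counts, from 0 (fully open) to 255 (shut). In form: [[[tx, ty, tz], yaw, claw], ...]. A call has 1 to 10 rows; each row is the pose to reach, as a shift and turn from the pose commanded when the call began, along the tool's axes at that moment; what a row does not reach only later rows make up. A row lasts 1/10 s, in which the tool goes at most 50 mm and 8.59 degrees, less where a joint would pass 70% of its speed; a pose out of reach is approached as far as the arm can. A call with a gripper value outside its range is refused whole. The fingers move at their own pace and stop on an object; FORCE is the grip in N (left out, the last holds). Time passes only in rows, so rows that repeat a pose let the fingers close. It gives the time, the measured TCP pose, the force, the opening and the grip force at its end, in the units of the state.
- get_state(): the state, without advancing time (a new reading comes with each control period).
- read_camera(name): name is "scene" or "top" or "wrist"; returns a dict with "frame" (480x640x3 uint8, blue, green, red), "range_z" (480x640 float32, m along the optical axis (not along the pixel's ray), 0 where there is no reading), "vfov" (degrees; the focal length in pixels is half the picture's height over the tangent of half this angle, whatever the lens; pixels are square), "cx", "cy" (the principal point, pixels), "k1" (the pictures are not rectified: a ray, as slopes to the right and down, at radius r is drawn at 1 + k1 r^2 times it, then the intrinsics apply), "origin" and "orientation" of the camera in the world. Camera axes: x right, y down, z forward; pixel columns grow to the right and rows downward; lengths in m; the calibration is good to about 2 mm. A picture is of the moment at which its call begins.
- ctrl.sign_off(): hands the job in; it is judged then, once.
The state is a dict: "time": time; "qpos": joint angles; "dq": joint speeds; "joint_efforts": joint torques, N m; "eef_pos": TCP position; "tcp_rot": TCP orientation; "contact_force": force on the tool from outside, world axes, zero at the start; "wrist_torque": the same for the moment, N m; "opening": opening from 0.0 (shut) to 1.0 (fully open); "finger_force": force on a finger pad.
Only numpy, scipy, OpenCV 4.12 (cv2) and the standard library are available. Lean on these libraries where they do the work, as an engineer would, in place of code of your own. Each camera call takes 0.05 s, during which the arm holds its last target. There are 200 camera calls.

## Task

The balance check is finished: put the four steel calibration weights back into the wooden weight block, in order of size, each upright and fully seated in the well made for it, the largest weight in the largest well and so on down the row to the smallest. Set them down gently, do not drop or tip any of them over, and leave the tweezers and the timer where they lie.

Things in the scene. Friction and masses are not known exactly. Their poses are not given: they have to be found in the camera images.
- weight_500: largest of the four knobbed steel calibration weights, about 0.5 kg, standing upright: cylinder 46 mm in diameter and 37 mm high, then a narrow neck, then a round knob 30 mm in diameter from 43 to 61 mm (total height 61 mm). Grip it across the cylinder's upper part or the knob. Origin at the centre of its underside, z up its axis; round, so its yaw means nothing
- weight_200: second largest of the four knobbed steel calibration weights, about 0.2 kg, standing upright: cylinder 35 mm in diameter and 27 mm high, then a narrow neck, then a round knob 23 mm in diameter from 32 to 46 mm (total height 46 mm). Grip it across the cylinder's upper part or the knob. Origin at the centre of its underside, z up its axis; round, so its yaw means nothing
- weight_100: second smallest of the four knobbed steel calibration weights, about 0.1 kg, standing upright: cylinder 24 mm in diameter and 24 mm high, then a narrow neck, then a round knob 18 mm in diameter from 28 to 39 mm (total height 39 mm). Grip it across the cylinder's upper part or the knob. Origin at the centre of its underside, z up its axis; round, so its yaw means nothing
- weight_20: smallest of the four knobbed steel calibration weights, about 0.02 kg, standing upright: cylinder 13 mm in diameter and 17 mm high, then a narrow neck, then a round knob 10 mm in diameter from 19.5 to 27 mm (total height 27 mm). Grip it across the cylinder's upper part or the knob. Origin at the centre of its underside, z up its axis; round, so its yaw means nothing
- well_500: largest of four round green-felted wells, 56 mm in diameter, 7 mm deep, a 2 mm bevel round its mouth. The wells lie in falling size, 59, 48 and 38 mm apart, on the long centre line of a hardwood block 212 x 84 mm, 24 mm high, fixed to the worktop and turned any way. Origin at the centre of the well's floor, 17 mm above the worktop; z up; x along the row towards the smaller wells
- well_200: second largest of four round green-felted wells, 45 mm in diameter, 7 mm deep, a 2 mm bevel round its mouth. The wells lie in falling size, 59, 48 and 38 mm apart, on the long centre line of a hardwood block 212 x 84 mm, 24 mm high, fixed to the worktop and turned any way. Origin at the centre of the well's floor, 17 mm above the worktop; z up; x along the row towards the smaller wells
- well_100: second smallest of four round green-felted wells, 34 mm in diameter, 7 mm deep, a 2 mm bevel round its mouth. The wells lie in falling size, 59, 48 and 38 mm apart, on the long centre line of a hardwood block 212 x 84 mm, 24 mm high, fixed to the worktop and turned any way. Origin at the centre of the well's floor, 17 mm above the worktop; z up; x along the row towards the smaller wells
- well_20: smallest of four round green-felted wells, 23 mm in diameter, 7 mm deep, a 2 mm bevel round its mouth. The wells lie in falling size, 59, 48 and 38 mm apart, on the long centre line of a hardwood block 212 x 84 mm, 24 mm high, fixed to the worktop and turned any way. Origin at the centre of the well's floor, 17 mm above the worktop; z up; x along the row towards the smaller wells
- tweezers: bystander: steel tweezers 129 mm long, 8 mm thick, lying near the front edge; origin under their middle
- timer: bystander: white bench timer 62 x 68 x 18 mm, beside the balance; origin under its centre
There are look-alikes about, which are no part of the job. Leave any orange or turquoise look-alike of the weight_100 alone. Leave any blue look-alike of the weight_200 alone.

How it is judged:
By the outcome, as a careful person would: the job done as asked, in the order asked, and still so for the second after the job is handed in, with the robot touching nothing.
It also fails if it takes over 106 s, if anything falls off the work surface, if the arm or the gripper's body presses on something with over 40 N, if the wrist force passes 120 N, or if a joint passes its speed limit or range.

## Working session

There is one attempt and no reset: what is moved stays moved. The work goes in short steps, Python scripts to look and compute and a shell command to move; the robot and the scene stay as the last step left them, time stands still between calls to the robot, and variables do not carry over. Pictures are saved under pics/ and viewed, at most 14 in all, crops included, and the job is handed in when it is done.

```bash
ls; mkdir -p pics; cat > h.py <<'E'
import numpy as np, cv2
from scipy.spatial.transform import Rotation as R
from plant import get_state, read_camera, ctrl
def cloud(c):
    h,w=c["range_z"].shape; f=h/2/np.tan(np.radians(c["vfov"])/2)
    K=np.array([[f,0,c["cx"]],[0,f,c["cy"]],[0,0,1.]])
    u,v=np.meshgrid(np.arange(w),np.arange(h))
    p=np.stack([u,v],-1).reshape(-1,1,2).astype(np.float64)
    s=cv2.undistortPoints(p,K,np.array([c["k1"],0,0,0,0.])).reshape(h,w,2)
    z=c["range_z"][...,None]
    P=np.concatenate([s*z,z],-1)
    return P@R.from_quat(c["orientation"]).as_matrix().T+np.array(c["origin"])
E
python3 - <<'E'
from h import *
for n in ("top","scene"):
    c=read_camera(n); cv2.imwrite(f"pics/{n}0.png",c["frame"]); np.savez(f"{n}0.npz",**c)
    print(n,c["origin"],c["orientation"],c["vfov"],c["k1"])
print(get_state())
E
```

```text
pics
top [0.49910132 0.06613685 0.89836061] [-0.70006337  0.71319381 -0.02553156  0.02477936] 56.17998830787381 0.03485756038625155
scene [-0.20322683 -0.46233395  0.75505369] [ 0.79219975 -0.41694132  0.20063376 -0.39790148] 43.50655506941763 0.025249494469041473
{'time': 0.1, 'qpos': array([ 1.13401111e+00,  2.87118157e-01,  1.57800970e+00, -7.73997639e-06,
        1.27862273e+00, -1.49995990e-01]), 'dq': array([-0.00096908, -0.00188816, -0.00294225,  0.000741  , -0.00022869,
       -0.00077032]), 'joint_efforts': array([ 1.55144471e-04, -4.07293761e+01, -2.93700188e+01, -1.35882915e-04,
        3.42260086e-03,  7.55460547e-06]), 'eef_pos': array([0.19065824, 0.64689864, 0.23006944]), 'tcp_rot': array([ 1.42902517e-01,  9.89736180e-01, -1.03393041e-03, -3.08489615e-04]), 'contact_force': array([-0.20247051,  0.01274739,  0.41628424]), 'wrist_torque': array([0.03991166, 0.03643726, 0.03514056]), 'finger_force': 0.0, 'opening': 1.001151220966978}
```

View pics/top0.png

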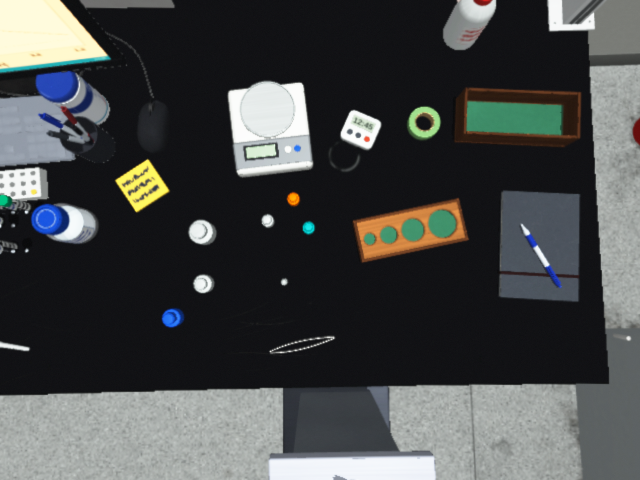

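View pics/scene0.png

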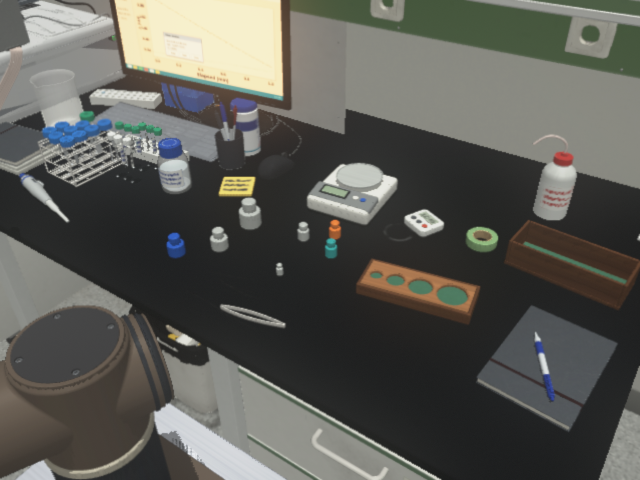

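The top view shows the four steel weights: 500 at (202,232), 200 at (204,284), 100 at (268,221), 20 at (284,282). The wells run from (443,223), the largest, to (370,239). The look-alikes are orange (293,199), turquoise (308,228) and blue (172,318).

```bash
cat > m.py <<'E'
from h import *
from scipy.optimize import least_squares
H={'500':(.037,.061,.023,.015,(202,232)),'200':(.027,.046,.0175,.0115,(204,284)),'100':(.024,.039,.012,.009,(268,221)),'20':(.017,.027,.0065,.005,(284,282))}
C={n:dict(np.load(n+"0.npz")) for n in("top","scene")}
P={n:cloud(C[n]) for n in C}
def nearest(n,xy):
    q=P[n][...,:2]; d=np.linalg.norm(q-xy,axis=-1); return d
for k,(h,H2,r,rk,px) in H.items():
    p0=P['top'][px[1],px[0]]
    for n in P:
        p=P[n]; d=np.linalg.norm(p[...,:2]-p0[:2],axis=-1)
        m=(d<r+.02)&(p[...,2]>H2*0.75)&(p[...,2]<H2+.02)
        q=p[m]; 
        if len(q)<3: print(k,n,'few',p0);continue
        mid=(q.min(0)+q.max(0))/2
        print(k,n,len(q),'mid',mid.round(4),'mean',q.mean(0).round(4),'ext',np.ptp(q,axis=0).round(4))
for n in P:
    f=C[n]["frame"].astype(int); p=P[n]
    t=P['top'][229,413]
    near=np.linalg.norm(p[...,:2]-t[:2],axis=-1)<.14
    g=near&(f[...,1]>f[...,2]+20)&(abs(p[...,2]-.02)<.012)
    lab=cv2.connectedComponentsWithStats(g.astype(np.uint8))
    for i in range(1,lab[0]):
        if lab[2][i,4]>20:
            q=p[lab[1]==i]; print(n,'green',lab[3][i].round(1),len(q),((q.min(0)+q.max(0))/2).round(4),q.mean(0).round(4),np.ptp(q,axis=0).round(3))
    b=near&(p[...,2]>.018)&(p[...,2]<.035)&(f[...,2]>f[...,0]+20)
    c=cv2.minAreaRect((p[b][:,:2]*1000).astype(np.float32)); print(n,'block',c,p[b][:,2].mean())
    tb=(abs(p[...,2])<.02)&(np.abs(p[...,0]-.5)<.1)&(np.abs(p[...,1]-.05)<.1); print('table z',np.median(p[tb][:,2]))
E
python3 m.py
```

```text
500 top 216 mid [0.5863 0.281  0.0553] mean [0.586  0.2796 0.0599] ext [0.0289 0.0293 0.0185]
500 scene 150 mid [0.581  0.2813 0.0546] mean [0.5795 0.2783 0.0559] ext [0.0316 0.0303 0.0169]
200 top 122 mid [0.4875 0.2792 0.0423] mean [0.4872 0.2788 0.045 ] ext [0.0211 0.0212 0.0139]
200 scene 95 mid [0.4819 0.2809 0.0413] mean [0.481  0.278  0.0422] ext [0.0223 0.0242 0.0134]
100 top 71 mid [0.607  0.1547 0.0369] mean [0.6071 0.1543 0.0379] ext [0.0158 0.0171 0.011 ]
100 scene 55 mid [0.6049 0.1548 0.0353] mean [0.6023 0.1534 0.0354] ext [0.0212 0.0185 0.0116]
20 top 20 mid [0.4872 0.1251 0.0255] mean [0.4877 0.1246 0.0259] ext [0.0077 0.0079 0.0043]
20 scene 19 mid [0.4838 0.1243 0.025 ] mean [0.4835 0.1238 0.0242] ext [0.0076 0.008  0.0095]
top green [441.9 223.2] 584 [ 0.597  -0.1881  0.0178] [ 0.5966 -0.188   0.0179] [0.052 0.053 0.008]
top green [412.3 229.4] 378 [ 0.5854 -0.1301  0.0173] [ 0.5853 -0.1297  0.0179] [0.042 0.042 0.009]
top green [388.2 234.6] 205 [ 0.5763 -0.0829  0.0179] [ 0.5761 -0.0824  0.0178] [0.03  0.03  0.008]
top green [369.2 238.7] 91 [ 0.5682 -0.0443  0.0184] [ 0.5686 -0.0448  0.0181] [0.02  0.02  0.009]
top block ((583.66845703125, -124.14322662353516), (84.0677490234375, 213.0573272705078), 10.880864143371582) 0.024344481576085455
table z 0.0005166940816232479
scene green [375.6 275.2] 37 [ 0.57   -0.0427  0.0159] [ 0.5693 -0.0423  0.0158] [0.016 0.019 0.005]
scene green [395.2 280.2] 107 [ 0.5773 -0.0805  0.0163] [ 0.5768 -0.0804  0.0162] [0.028 0.028 0.006]
scene green [420.1 287. ] 227 [ 0.586  -0.1279  0.0164] [ 0.5855 -0.1278  0.0164] [0.036 0.04  0.007]
scene green [451.7 295.4] 400 [ 0.5983 -0.1852  0.0164] [ 0.5967 -0.1858  0.0164] [0.051 0.052 0.007]
scene block ((581.4603881835938, -123.8537368774414), (90.02678680419922, 212.87074279785156), 11.097152709960938) 0.02264405599860722
table z -0.0007664714966568731
```

```bash
cat >> h.py <<'E'
def go(x,y,z,yaw=11.0):
    s=get_state(); M=R.from_quat(s["tcp_rot"]).as_matrix(); d=M.T@(np.array([x,y,z])-s["eef_pos"])
    a=np.degrees(np.arctan2(M[1,1],M[0,1])); t=-(yaw-a); t=(t+90)%180-90
    print("shift mm",(d*1000).round(1),"turn",round(t,1),"tool y at",a.round(1),"tz",M[:,2].round(3),"t",s["time"])
E
python3 -c "
from h import *
go(.5863,.2815,.15)"
```

```text
shift mm [-482.9 -238.4   80.4] turn 62.6 tool y at 73.6 tz [-0.001 -0.002 -1.   ] t 0.1
```

```bash
python3 -m crank '[[[-483,-238,80],62.6,0],[[-483,-238,80],62.6,0],[[-483,-238,80],62.6,0],[[-483,-238,80],62.6,0],[[-483,-238,80],62.6,0],[[-483,-238,80],62.6,0],[[-483,-238,80],62.6,0],[[-483,-238,80],62.6,0],[[-483,-238,80],62.6,0],[[-483,-238,80],62.6,0]]' 40
python3 -c "
from h import *
go(.5863,.2815,.15)"
```

```text
time: 1.1
eef_pos: [0.5555, 0.3105, 0.157]
tcp_rot: [0.636, 0.771, -0.0, -0.0]
contact_force: [0.9, 0.3, -0.3]
opening: 1.0
finger_force: 0.0
shift mm [-34.4  24.7   7. ] turn -0.0 tool y at 11.0 tz [-0.001 -0.    -1.   ] t 1.1
```

```bash
python3 -m crank '[[[0,0,0],0,0],[[0,0,0],0,0]]'
python3 -c "
from h import *
go(.5863,.2815,.15)"
```

```text
time: 1.3
eef_pos: [0.5547, 0.3111, 0.1568]
tcp_rot: [0.637, 0.771, -0.001, -0.001]
contact_force: [-0.4, 0.2, -0.3]
opening: 0.997
finger_force: 0.0
shift mm [-35.   25.5   6.8] turn -0.2 tool y at 10.8 tz [-0.002 -0.    -1.   ] t 1.3
```

```bash
python3 -m crank '[[[-35,25.5,7],0,0],[[-35,25.5,7],0,0],[[-35,25.5,7],0,0],[[-35,25.5,7],0,0]]'
cat > w.py <<'E'
from h import *
import sys
c=read_camera("wrist"); p=cloud(c); cv2.imwrite(f"pics/{sys.argv[1]}.png",c["frame"])
x,y,zl,zh,r=map(float,sys.argv[2:7])
m=(np.hypot(p[...,0]-x,p[...,1]-y)<r)&(p[...,2]>zl)&(p[...,2]<zh)
q=p[m]; print(c["origin"],len(q),'mid',((q.min(0)+q.max(0))/2).round(4),'ext',np.ptp(q,axis=0).round(4),'zmax',q[:,2].max().round(4))
E
python3 w.py w500 .5863 .2815 .045 .075 .035
python3 -c "
from h import *
go(.5863,.2815,.15)"
```

```text
time: 1.7
eef_pos: [0.5851, 0.2841, 0.1509]
tcp_rot: [0.636, 0.772, -0.0, -0.0]
contact_force: [-0.6, 0.2, 0.0]
opening: 0.997
finger_force: 0.0
[0.56825154 0.3665159  0.29426311] 1435 mid [0.5869 0.2819 0.0544] ext [0.0296 0.0299 0.0181] zmax 0.0634
shift mm [-2.8  0.6  1. ] turn 0.1 tool y at 11.1 tz [-0.  0. -1.] t 1.75
```

View pics/w500.png

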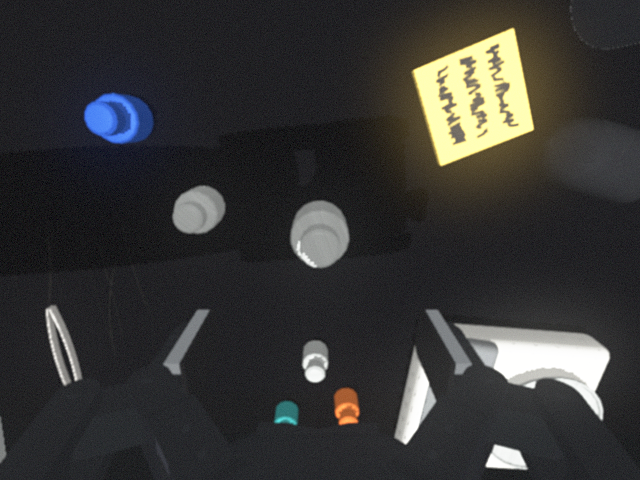

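The wrist view shows the 500 weight at (320,232), midway between the fingers and agreeing with the top camera to 1 mm. The path down is clear.

```bash
python3 -m crank '[[[-2.5,1,40],0,0],[[-2.5,1,80],0,0],[[-2.5,1,110],0,0],[[-2.5,1,110],0,0],[[-2.5,1,110],0,0]]'
python3 -c "
from h import *
go(.5868,.2817,.008)"
```

```text
time: 2.25
eef_pos: [0.5872, 0.2813, 0.0412]
tcp_rot: [0.636, 0.772, -0.0, -0.0]
contact_force: [0.6, 0.7, 0.6]
opening: 0.999
finger_force: 0.0
shift mm [ 0.5 -0.3 33.2] turn 0.0 tool y at 11.0 tz [-0.001 -0.    -1.   ] t 2.25
```

```bash
python3 -m crank '[[[0,0,15],0,0],[[0,0,33],0,0],[[0,0,33],0,0],[[0,0,33],0,90],[[0,0,33],0,90],[[0,0,33],0,110],[[0,0,33],0,140],[[0,0,33],0,160],[[0,0,33],0,160],[[0,0,33],0,160]]' 50

```

```text
time: 3.25
eef_pos: [0.5884, 0.2807, 0.0089]
tcp_rot: [0.636, 0.771, 0.001, 0.0]
contact_force: [-0.2, -0.5, 4.4]
opening: 0.517
finger_force: 52.8
```

```bash
python3 -m crank '[[[0,0,-5],0,170],[[0,0,-15],0,170],[[0,0,-50],0,170],[[0,0,-95],0,170],[[0,0,-95],0,170],[[0,0,-95],0,170]]'
python3 -c "
from h import *
go(.597,-.187,.105)"
```

```text
time: 3.85
eef_pos: [0.5879, 0.2805, 0.1036]
tcp_rot: [0.636, 0.771, 0.001, 0.0]
contact_force: [-0.2, -0.1, -5.6]
opening: 0.517
finger_force: 53.1
shift mm [-460.7  -80.    -1.6] turn -0.0 tool y at 11.0 tz [ 0.001  0.    -1.   ] t 3.85
```

```bash
python3 -m crank '[[[-20,-3.5,-2],0,170],[[-50,-9,-2],0,170],[[-90,-16,-2],0,170],[[-130,-23,-2],0,170],[[-170,-30,-2],0,170],[[-210,-37,-2],0,170],[[-250,-43,-2],0,170],[[-290,-50,-2],0,170],[[-330,-57,-2],0,170],[[-370,-64,-2],0,170]]' && python3 -m crank '[[[-40,-7,0],0,170],[[-70,-12,0],0,170],[[-90,-16,0],0,170],[[-90,-16,0],0,170],[[-90,-16,0],0,170]]'
python3 w.py place500 .597 -.187 .03 .095 .035
python3 - <<'E'
from h import *
c=read_camera("wrist"); p=cloud(c); f=c["frame"].astype(int)
g=(f[...,1]>f[...,2]+15)&(abs(p[...,2]-.02)<.012)
L=cv2.connectedComponentsWithStats(g.astype(np.uint8))
for i in range(1,L[0]):
    if L[2][i,4]>60:
        q=p[L[1]==i]; print(L[3][i].round(),((q.min(0)+q.max(0))/2).round(4),np.ptp(q,axis=0).round(3))
go(.597,-.187,.025)
E
```

```text
time: 4.85
eef_pos: [0.5925, -0.0957, 0.101]
tcp_rot: [0.636, 0.771, -0.001, -0.003]
contact_force: [-0.1, -0.6, -5.4]
opening: 0.52
finger_force: 53.0
time: 5.35
eef_pos: [0.5955, -0.1855, 0.1028]
tcp_rot: [0.637, 0.771, -0.0, -0.002]
contact_force: [0.7, 0.6, -4.8]
opening: 0.517
finger_force: 53.0
[317.  15.] [ 0.5678 -0.0458  0.0181] [0.022 0.018 0.005]
[317.  84.] [ 0.5751 -0.0822  0.0177] [0.032 0.032 0.005]
[317. 165.] [ 0.5842 -0.1293  0.0177] [0.043 0.043 0.005]
[317. 242.] [ 0.5954 -0.1837  0.0175] [0.054 0.045 0.005]
[573. 249.] [ 0.7853 -0.1589  0.0143] [0.037 0.06  0.013]
[564. 387.] [ 0.8261 -0.2735  0.0087] [0.024 0.021 0.001]
shift mm [-2.6  0.7 78.6] turn 0.0 tool y at 11.0 tz [-0.002  0.002 -1.   ] t 5.45Traceback (most recent call last):
  File "w.py", line 6, in <module>
    q=p[m]; print(c["origin"],len(q),'mid',((q.min(0)+q.max(0))/2).round(4),'ext',np.ptp(q,axis=0).round(4),'zmax',q[:,2].max().round(4))
                                             ~~~~~^^^
    return umr_minimum(a, axis, None, out, keepdims, initial, where)
ValueError: zero-size array to reduction operation minimum which has no identity
```

View pics/place500.png

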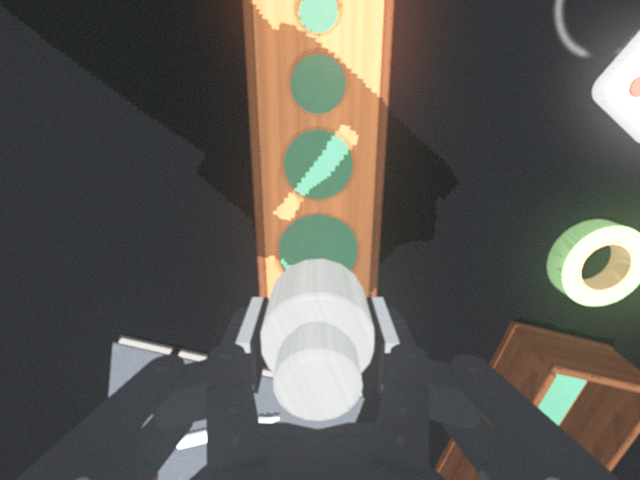

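The well and weight are visible: wells centred at (317,15), (317,84) and (317,165), and the 500 well at (317,242) partly hidden by the held weight. Wells agree with the top camera to about 1.5 mm.

```bash
python3 -m crank '[[[-2.5,1,20],0,170],[[-2.5,1,45],0,170],[[-2.5,1,62],0,170],[[-2.5,1,65],0,170],[[-2.5,1,65],0,170],[[-2.5,1,65],0,170]]'
python3 -c "
from h import *
go(.5965,-.188,.0255)"
```

```text
time: 6.05
eef_pos: [0.5991, -0.1887, 0.0411]
tcp_rot: [0.636, 0.772, 0.0, 0.001]
contact_force: [-0.3, 0.0, -4.8]
opening: 0.519
finger_force: 52.9
shift mm [ 1.2 -2.5 15.6] turn -0.0 tool y at 11.0 tz [ 0.002 -0.001 -1.   ] t 6.05
```

```bash
python3 -m crank '[[[1,-2.5,4],0,170],[[1,-2.5,8],0,170],[[1,-2.5,11],0,170],[[1,-2.5,13],0,170],[[1,-2.5,14.5],0,170],[[1,-2.5,14.5],0,170],[[1,-2.5,14.5],0,170]]'

```

```text
time: 6.75
eef_pos: [0.5958, -0.1883, 0.0259]
tcp_rot: [0.636, 0.771, 0.0, 0.0]
contact_force: [-1.3, 1.0, -0.8]
opening: 0.516
finger_force: 53.3
```

```bash
python3 -m crank '[[[0,0,0.5],0,170],[[0,0,0.5],0,110],[[0,0,0.5],0,90],[[0,0,0.5],0,60],[[0,0,0],0,40],[[0,0,-20],0,40],[[0,0,-60],0,40],[[0,0,-100],0,40],[[0,0,-100],0,40],[[0,0,-100],0,40]]'
python3 w.py seat500 .596 -.188 .065 .09 .035
python3 -c "
from h import *
go(.4875,.2795,.11)"
```

```text
time: 7.75
eef_pos: [0.5965, -0.1886, 0.1271]
tcp_rot: [0.636, 0.771, 0.0, 0.002]
contact_force: [0.0, -0.7, -0.3]
opening: 0.843
finger_force: 0.0
[ 0.57923931 -0.10585113  0.27024381] 1974 mid [ 0.5951 -0.1867  0.0726] ext [0.0296 0.0295 0.0152] zmax 0.0802
shift mm [479.5 -16.9  15.2] turn -0.0 tool y at 11.0 tz [-0.  0. -1.] t 7.8
```

```bash
python3 -m crank '[[[30,-1,0],0,0],[[80,-3,0],0,0],[[130,-4,0],0,0],[[180,-6,0],0,0],[[230,-8,0],0,0],[[280,-10,0],0,0],[[330,-11,0],0,0],[[380,-13,0],0,0],[[430,-15,0],0,0],[[479,-17,0],0,0]]' && python3 -m crank '[[[0,0,0],0,0],[[0,0,0],0,0]]'
python3 w.py w200 .4875 .2795 .033 .06 .03
python3 -c "
from h import *
go(.4875,.2795,.11)"
```

```text
time: 8.8
eef_pos: [0.4856, 0.2803, 0.1231]
tcp_rot: [0.636, 0.771, -0.002, -0.001]
contact_force: [0.1, -0.3, 0.4]
opening: 1.002
finger_force: 0.0
time: 9.0
eef_pos: [0.486, 0.2795, 0.1232]
tcp_rot: [0.635, 0.772, -0.002, -0.001]
contact_force: [-0.3, -1.0, -0.0]
opening: 0.998
finger_force: 0.0
[0.46945213 0.36220482 0.26643502] 936 mid [0.4868 0.2811 0.0411] ext [0.0226 0.0224 0.0146] zmax 0.0484
shift mm [ 0.7  1.1 13.5] turn 0.0 tool y at 11.0 tz [-0.003 -0.001 -1.   ] t 9.05
```

```bash
python3 -m crank '[[[1,1,30],0,0],[[1,1,70],0,0],[[1,1,100],0,0],[[1,1,112],0,0],[[1,1,115],0,0],[[1,1,115],0,0],[[1,1,115],0,100]]' && python3 -m crank '[[[0,0,0],0,125],[[0,0,0],0,140],[[0,0,0],0,160],[[0,0,0],0,185],[[0,0,0],0,190],[[0,0,0],0,190],[[0,0,0],0,190]]' 40
```

```text
time: 9.75
eef_pos: [0.4901, 0.2802, 0.0122]
tcp_rot: [0.637, 0.771, 0.001, 0.001]
contact_force: [0.3, 0.1, -0.3]
opening: 0.855
finger_force: 0.0
time: 10.45
eef_pos: [0.4891, 0.2804, 0.0116]
tcp_rot: [0.636, 0.772, 0.0, 0.0]
contact_force: [-1.5, 0.0, 5.5]
opening: 0.389
finger_force: 40.1
```

```bash
python3 -m crank '[[[0,0,-5],0,195],[[0,0,-20],0,195],[[0,0,-60],0,195],[[0,0,-90],0,195],[[0,0,-90],0,195],[[0,0,-90],0,195]]'
python3 -c "
from h import *
go(.585,-.1297,.105)"
```

```text
time: 11.05
eef_pos: [0.4886, 0.2802, 0.1011]
tcp_rot: [0.636, 0.771, 0.001, 0.0]
contact_force: [0.3, 0.2, -2.8]
opening: 0.386
finger_force: 40.5
shift mm [-420.7   16.6   -4. ] turn -0.0 tool y at 11.0 tz [ 0.001  0.    -1.   ] t 11.05
```

```bash
python3 -m crank '[[[-20,1,-4],0,195],[[-60,2,-4],0,195],[[-105,4,-4],0,195],[[-150,6,-4],0,195],[[-195,8,-4],0,195],[[-240,9,-4],0,195],[[-285,11,-4],0,195],[[-330,13,-4],0,195],[[-370,15,-4],0,195],[[-400,16,-4],0,195]]' && python3 -m crank '[[[-20,1,0],0,195],[[-20,1,20],0,195],[[-20,1,50],0,195],[[-20,1,60],0,195],[[-20,1,60],0,195],[[-20,1,60],0,195]]'
python3 -c "
from h import *
go(.585,-.13,.0286)"
```

```text
time: 12.05
eef_pos: [0.579, -0.1116, 0.1018]
tcp_rot: [0.637, 0.771, -0.001, -0.002]
contact_force: [-0.2, 1.4, -2.6]
opening: 0.384
finger_force: 40.5
time: 12.65
eef_pos: [0.5852, -0.1285, 0.0445]
tcp_rot: [0.636, 0.772, -0.0, -0.0]
contact_force: [1.0, -0.6, -2.0]
opening: 0.383
finger_force: 40.5
shift mm [-1.4 -0.5 15.9] turn 0.0 tool y at 11.0 tz [-0.  0. -1.] t 12.65
```

```bash
python3 -m crank '[[[-1,0,5],0,195],[[-1,0,9],0,195],[[-1,0,12],0,195],[[-1,0,14],0,195],[[-1,0,15.5],0,195],[[-1,0,15.5],0,195],[[-1,0,15.5],0,195]]'

```

```text
time: 13.35
eef_pos: [0.5853, -0.13, 0.0289]
tcp_rot: [0.636, 0.771, -0.0, 0.0]
contact_force: [-0.3, 0.0, -2.2]
opening: 0.385
finger_force: 40.5
```

Not yet touching (force is still the weight's); nudge down.

```bash
python3 -m crank '[[[0,0,0.5],0,195],[[0,0,0.5],0,195],[[0,0,0.5],0,195]]'; python3 -m crank '[[[0,0,0.8],0,195],[[0,0,0.8],0,195],[[0,0,0.8],0,195]]'

```

```text
time: 13.65
eef_pos: [0.5854, -0.1301, 0.0286]
tcp_rot: [0.636, 0.771, 0.0, 0.0]
contact_force: [-1.1, -0.8, -0.3]
opening: 0.388
finger_force: 40.6
time: 13.95
eef_pos: [0.5855, -0.1301, 0.0286]
tcp_rot: [0.636, 0.771, -0.0, -0.0]
contact_force: [-2.7, 2.0, 4.5]
opening: 0.383
finger_force: 41.2
```

```bash
python3 -m crank '[[[0,0,-0.3],0,195],[[0,0,-0.3],0,150],[[0,0,-0.3],0,130],[[0,0,-0.3],0,100],[[0,0,-0.3],0,80],[[0,0,-20],0,80],[[0,0,-60],0,80],[[0,0,-90],0,80],[[0,0,-90],0,80],[[0,0,-90],0,80]]'
python3 w.py seat200 .585 -.13 .05 .08 .03
python3 -c "
from h import *
go(.607,.155,.11)"
```

```text
time: 14.95
eef_pos: [0.5858, -0.1301, 0.1184]
tcp_rot: [0.636, 0.771, 0.0, 0.001]
contact_force: [0.5, -0.3, -1.6]
opening: 0.685
finger_force: 0.0
[ 0.56871693 -0.04759439  0.26154892] 1122 mid [ 0.5849 -0.1291  0.0578] ext [0.0225 0.0224 0.015 ] zmax 0.0653
shift mm [275.4  76.    6.9] turn -0.0 tool y at 11.0 tz [-0.001  0.    -1.   ] t 15.0
```

```bash
python3 -m crank '[[[30,8,0],0,80],[[75,20,0],0,80],[[120,33,0],0,80],[[165,45,0],0,80],[[210,58,0],0,80],[[250,69,0],0,80],[[275,76,0],0,80],[[275,76,0],0,80],[[275,76,0],0,80],[[275,76,0],0,80]]'
python3 w.py w100 .607 .155 .027 .05 .022
python3 -c "
from h import *
go(.607,.155,.008)"
```

```text
time: 16.0
eef_pos: [0.6069, 0.1534, 0.1162]
tcp_rot: [0.637, 0.771, -0.001, -0.001]
contact_force: [0.3, -0.4, -0.5]
opening: 0.685
finger_force: 0.0
[0.59052334 0.23596526 0.25948222] 554 mid [0.6077 0.1551 0.0355] ext [0.0173 0.0174 0.0116] zmax 0.0413
shift mm [  1.8   0.4 108.6] turn -0.1 tool y at 10.9 tz [-0.002 -0.    -1.   ] t 16.05
```

View pics/w100.png

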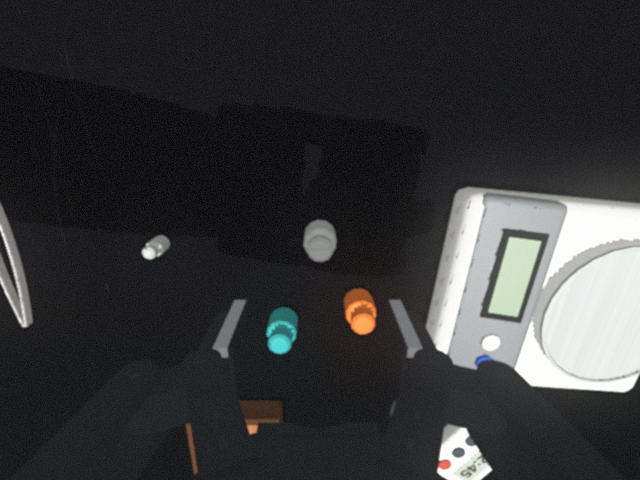

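The steel 100 at (320,240) is centred. Orange (361,312), turquoise (283,330) and the balance are clear of the fingers by over 25 mm.

```bash
python3 -m crank '[[[2,1,30],0,80],[[2,1,65],0,80],[[2,1,95],0,80],[[2,1,107],0,80],[[2,1,109],0,80],[[2,1,109],0,80],[[2,1,109],0,80]]' && python3 -m crank '[[[0,0,2],0,130],[[0,0,2],0,160],[[0,0,2],0,175],[[0,0,2],0,190],[[0,0,2],0,215],[[0,0,2],0,220],[[0,0,2],0,220],[[0,0,2],0,220]]' 30
```

```text
time: 16.75
eef_pos: [0.6099, 0.1565, 0.0107]
tcp_rot: [0.636, 0.771, 0.001, 0.001]
contact_force: [0.6, 0.8, -0.0]
opening: 0.688
finger_force: 0.0
time: 17.55
eef_pos: [0.6085, 0.1567, 0.0072]
tcp_rot: [0.636, 0.771, 0.0, 0.0]
contact_force: [-1.8, 0.1, 5.3]
opening: 0.267
finger_force: 29.9
```

```bash
python3 -m crank '[[[0,0,-5],0,225],[[0,0,-20],0,225],[[0,0,-60],0,225],[[0,0,-95],0,225],[[0,0,-95],0,225],[[0,0,-95],0,225]]'
python3 -c "
from h import *
go(.576,-.0825,.102)"
```

```text
time: 18.15
eef_pos: [0.6088, 0.1566, 0.1031]
tcp_rot: [0.636, 0.771, 0.001, 0.001]
contact_force: [-1.1, 0.5, -1.9]
opening: 0.262
finger_force: 29.6
shift mm [-228.5  -77.7    1. ] turn -0.0 tool y at 11.0 tz [ 0.003  0.    -1.   ] t 18.15
```

```bash
python3 -m crank '[[[-20,-7,0],0,225],[[-60,-20,0],0,225],[[-100,-34,0],0,225],[[-140,-48,0],0,225],[[-180,-61,0],0,225],[[-210,-71,0],0,225],[[-227,-77,0],0,225],[[-227,-77,0],0,225],[[-227,-77,10],0,225],[[-227,-77,40],0,225]]' && python3 -m crank '[[[0,0,18],0,225],[[0,0,18],0,225],[[0,0,18],0,225]]'
python3 -c "
from h import *
go(.576,-.0815,.0245)"
```

```text
time: 19.15
eef_pos: [0.5779, -0.0805, 0.063]
tcp_rot: [0.636, 0.772, 0.001, 0.003]
contact_force: [-0.0, -1.2, -2.0]
opening: 0.265
finger_force: 29.7
time: 19.45
eef_pos: [0.5752, -0.0796, 0.0425]
tcp_rot: [0.636, 0.772, -0.0, -0.001]
contact_force: [0.6, 0.5, -0.7]
opening: 0.264
finger_force: 29.6
shift mm [-2.   0.5 18. ] turn 0.0 tool y at 11.0 tz [-0.002  0.001 -1.   ] t 19.45
```

```bash
python3 -m crank '[[[-2,0.5,5],0,225],[[-2,0.5,10],0,225],[[-2,0.5,14],0,225],[[-2,0.5,16],0,225],[[-2,0.5,17.5],0,225],[[-2,0.5,17.5],0,225],[[-2,0.5,17.5],0,225]]';  python3 -m crank '[[[0,0,0.5],0,225],[[0,0,0.5],0,225],[[0,0,0.5],0,225]]'

```

```text
time: 20.15
eef_pos: [0.5767, -0.0828, 0.0261]
tcp_rot: [0.636, 0.771, 0.0, 0.0]
contact_force: [-0.2, -0.3, -1.2]
opening: 0.263
finger_force: 29.7
time: 20.45
eef_pos: [0.5767, -0.0828, 0.0256]
tcp_rot: [0.636, 0.771, 0.0, 0.0]
contact_force: [0.0, -0.7, -0.8]
opening: 0.265
finger_force: 29.7
```

```bash
python3 -m crank '[[[0,0,0.8],0,225],[[0,0,0.8],0,225],[[0,0,0.8],0,225]]';  python3 -m crank '[[[0,0,0.5],0,225],[[0,0,0.5],0,225],[[0,0,0.5],0,225]]'

```

```text
time: 20.75
eef_pos: [0.5766, -0.0827, 0.0247]
tcp_rot: [0.636, 0.771, -0.0, -0.0]
contact_force: [-0.1, 0.7, -1.0]
opening: 0.264
finger_force: 29.7
time: 21.05
eef_pos: [0.5767, -0.0828, 0.0242]
tcp_rot: [0.636, 0.771, 0.0, 0.0]
contact_force: [0.5, -0.4, -1.4]
opening: 0.262
finger_force: 29.7
```

```bash
python3 -m crank '[[[0,0,0.6],0,225],[[0,0,0.6],0,225],[[0,0,0.6],0,225]]'

```

```text
time: 21.35
eef_pos: [0.5767, -0.0828, 0.0242]
tcp_rot: [0.636, 0.771, -0.0, -0.0]
contact_force: [-2.3, 0.3, 4.4]
opening: 0.263
finger_force: 30.2
```

```bash
python3 -m crank '[[[0,0,-0.4],0,225],[[0,0,-0.4],0,180],[[0,0,-0.4],0,165],[[0,0,-0.4],0,140],[[0,0,-0.4],0,120],[[0,0,-20],0,120],[[0,0,-60],0,120],[[0,0,-90],0,120],[[0,0,-90],0,120],[[0,0,-90],0,120]]'
python3 w.py seat100 .576 -.0825 .043 .07 .022
python3 -c "
from h import *
go(.4873,.1250,.11)"
```

```text
time: 22.35
eef_pos: [0.5771, -0.0829, 0.1144]
tcp_rot: [0.636, 0.771, 0.0, 0.001]
contact_force: [-0.1, -1.6, -1.1]
opening: 0.534
finger_force: 0.0
[ 5.60051763e-01 -3.51660411e-04  2.57622245e-01] 653 mid [ 0.5768 -0.0842  0.0504] ext [0.0174 0.0182 0.0148] zmax 0.0578
shift mm [220.7 -47.7   3.1] turn -0.0 tool y at 11.0 tz [-0.001  0.    -1.   ] t 22.4
```

```bash
python3 -m crank '[[[30,-7,0],0,120],[[75,-16,0],0,120],[[120,-26,0],0,120],[[165,-36,0],0,120],[[200,-43,0],0,120],[[221,-48,0],0,120],[[221,-48,0],0,120],[[221,-48,0],0,120],[[221,-48,0],0,120]]'
python3 w.py w20 .4875 .125 .0185 .035 .015
python3 -c "
from h import *
go(.4873,.125,.008)"
```

```text
time: 23.3
eef_pos: [0.4875, 0.1242, 0.1129]
tcp_rot: [0.637, 0.771, -0.001, -0.0]
contact_force: [0.3, -0.8, 0.7]
opening: 0.535
finger_force: 0.0
[0.47098859 0.20676238 0.25618711] 161 mid [0.4877 0.1246 0.0235] ext [0.0096 0.0094 0.01  ] zmax 0.0285
shift mm [ 1.000e+00 -1.000e-01  1.051e+02] turn -0.1 tool y at 10.9 tz [-0.001 -0.    -1.   ] t 23.35
```

```bash
python3 -m crank '[[[0.5,0.2,30],0,120],[[0.5,0.2,65],0,120],[[0.5,0.2,92],0,120],[[0.5,0.2,103],0,120],[[0.5,0.2,105],0,120],[[0.5,0.2,105],0,120],[[0.5,0.2,105],0,120]]' 20
python3 -c "
from h import *
go(.4877,.125,.008)"
```

```text
time: 24.05
eef_pos: [0.4891, 0.1255, 0.0102]
tcp_rot: [0.636, 0.771, 0.001, 0.001]
contact_force: [-0.2, -0.2, -0.8]
opening: 0.527
finger_force: 0.0
shift mm [-0.2 -1.5  2.2] turn -0.0 tool y at 11.0 tz [ 0.003  0.    -1.   ] t 24.05
```

```bash
python3 -m crank '[[[0,-1,2],0,160],[[0,-1,2],0,190],[[0,-1,2],0,200],[[0,-1,2],0,208],[[0,-1,2],0,216],[[0,-1,2],0,224],[[0,-1,2],0,235],[[0,-1,2],0,240],[[0,-1,2],0,240],[[0,-1,2],0,240]]' 20
```

```text
time: 25.05
eef_pos: [0.4868, 0.1254, 0.0068]
tcp_rot: [0.636, 0.771, 0.0, 0.0]
contact_force: [-0.2, 0.8, 1.9]
opening: 0.133
finger_force: 19.5
```

The grip is about 2 mm too low for the finger tips to clear the block; re-grip a little higher.

```bash
python3 -m crank '[[[0,0,0],0,210],[[0,0,0],0,200],[[0,0,-3],0,200],[[0,0,-3],0,200],[[0,0,-3],0,208],[[0,0,-3],0,216],[[0,0,-3],0,224],[[0,0,-3],0,240],[[0,0,-3],0,240],[[0,0,-3],0,240]]' 20 && python3 -m crank '[[[0,0,-3],0,242],[[0,0,-15],0,242],[[0,0,-50],0,242],[[0,0,-90],0,242],[[0,0,-90],0,242],[[0,0,-90],0,242]]'
python3 w.py held20 .4875 .125 .08 .14 .02
python3 -c "
from h import *
go(.5683,-.0448,.102)"
```

```text
time: 26.05
eef_pos: [0.4867, 0.1254, 0.0097]
tcp_rot: [0.636, 0.771, 0.0, 0.0]
contact_force: [0.6, 0.4, 0.1]
opening: 0.132
finger_force: 19.5
time: 26.65
eef_pos: [0.4876, 0.1255, 0.1016]
tcp_rot: [0.636, 0.771, 0.001, 0.001]
contact_force: [-1.2, 0.6, -1.1]
opening: 0.136
finger_force: 19.5
[0.47029655 0.20792983 0.2448418 ] 4314 mid [0.4862 0.1261 0.1169] ext [0.0368 0.0263 0.0462] zmax 0.14
shift mm [-182.7   48.    -2. ] turn -0.0 tool y at 11.0 tz [ 0.  0. -1.] t 26.7
```

View pics/held20.png

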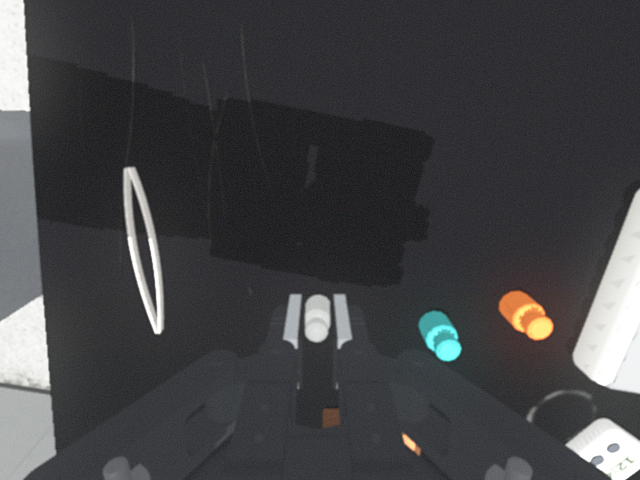

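The 20 g weight is held upright between the pads at (317,318).

```bash
python3 -m crank '[[[-20,5,0],0,242],[[-60,16,0],0,242],[[-100,26,0],0,242],[[-140,37,0],0,242],[[-170,45,0],0,242],[[-183,48,0],0,242],[[-183,48,0],0,242],[[-183,48,10],0,242],[[-183,48,40],0,242],[[-183,48,55],0,242]]' && python3 -m crank '[[[0,0,0],0,242],[[0,0,0],0,242],[[0,0,0],0,242]]'
python3 - <<'E'
from h import *
c=read_camera("wrist"); p=cloud(c); f=c["frame"].astype(int); cv2.imwrite("pics/place20.png",f)
go(.5683,-.0448,.0267)
E
```

```text
time: 27.7
eef_pos: [0.5659, -0.043, 0.0415]
tcp_rot: [0.636, 0.772, -0.001, -0.002]
contact_force: [-0.0, 0.9, -0.5]
opening: 0.126
finger_force: 19.5
time: 28.0
eef_pos: [0.5693, -0.0449, 0.0458]
tcp_rot: [0.636, 0.772, 0.0, 0.001]
contact_force: [0.7, 0.2, -0.2]
opening: 0.127
finger_force: 19.5
shift mm [ 0.5 -1.2 19.3] turn -0.0 tool y at 11.0 tz [ 0.002 -0.001 -1.   ] t 28.05[ WARN:0@0.580] global loadsave.cpp:1063 imwrite_ Unsupported depth image for selected encoder is fallbacked to CV_8U.
```

View pics/place20.png

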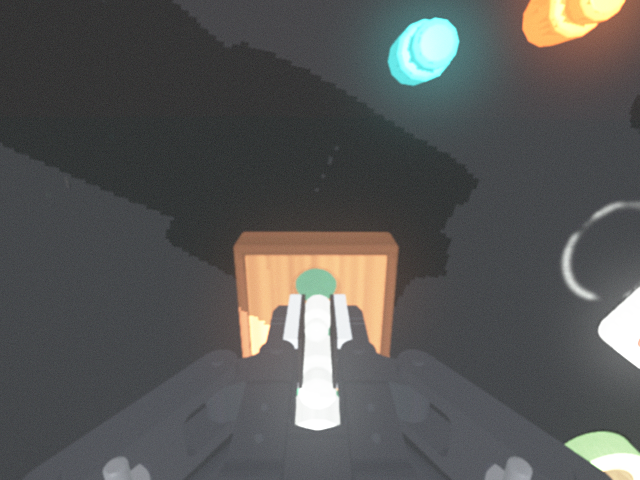

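The weight (317,318) is in line with its well (316,284, seen obliquely), and laterally centred. Lower it.

```bash
python3 -m crank '[[[0,-0.5,5],0,242],[[0,-0.5,10],0,242],[[0,-0.5,14],0,242],[[0,-0.5,16.5],0,242],[[0,-0.5,17.5],0,242],[[0,-0.5,17.5],0,242],[[0,-0.5,17.5],0,242]]';  python3 -m crank '[[[0,0,0.6],0,242],[[0,0,0.6],0,242],[[0,0,0.6],0,242]]'

```

```text
time: 28.75
eef_pos: [0.5682, -0.0453, 0.0272]
tcp_rot: [0.636, 0.771, 0.0, 0.0]
contact_force: [0.5, 0.1, -0.5]
opening: 0.131
finger_force: 19.5
time: 29.05
eef_pos: [0.5682, -0.0453, 0.0267]
tcp_rot: [0.636, 0.771, 0.0, 0.0]
contact_force: [-0.2, -0.5, 0.5]
opening: 0.134
finger_force: 19.6
```

```bash
python3 -m crank '[[[0,0,0.4],0,242],[[0,0,0.4],0,242],[[0,0,0.4],0,242]]'

```

```text
time: 29.35
eef_pos: [0.5683, -0.0453, 0.0266]
tcp_rot: [0.636, 0.771, 0.0, 0.0]
contact_force: [-0.9, 0.4, 4.2]
opening: 0.13
finger_force: 19.8
```

Contact at the expected height. Release and lift away gently.

```bash
python3 -m crank '[[[0,0,-0.3],0,242],[[0,0,-0.3],0,215],[[0,0,-0.3],0,205],[[0,0,-0.3],0,185],[[0,0,-0.3],0,170],[[0,0,-0.3],0,170],[[0,0,-15],0,170],[[0,0,-50],0,170],[[0,0,-95],0,170],[[0,0,-95],0,170]]' && python3 -m crank '[[[50,0,-40],0,170],[[100,0,-80],0,170],[[150,0,-80],0,170],[[200,0,-80],0,170],[[200,0,-80],0,170],[[200,0,-80],0,170]]'
python3 - <<'E'
from h import *
for n in ("top","scene"):
    c=read_camera(n); cv2.imwrite(f"pics/{n}1.png",c["frame"]); 
    p=cloud(c)
    if n=="top":
        for k,x,y,r in(('500',.597,-.188,.02),('200',.5852,-.13,.016),('100',.5762,-.0827,.012),('20',.5684,-.0447,.009)):
            m=(np.hypot(p[...,0]-x,p[...,1]-y)<r+.005)&(p[...,2]>.033); q=p[m]; print(k,((q.min(0)+q.max(0))/2).round(4),q[:,2].max().round(4),np.ptp(q,axis=0).round(4))
    if n=="scene": cv2.imwrite("pics/crop1.png",cv2.resize(c["frame"][170:350,140:500],None,fx=2.2,fy=2.2,interpolation=2))
E
```

```text
time: 30.35
eef_pos: [0.5731, -0.0464, 0.1299]
tcp_rot: [0.636, 0.771, 0.003, 0.007]
contact_force: [0.6, -0.2, 1.0]
opening: 0.328
finger_force: 0.0
time: 30.95
eef_pos: [0.5293, 0.154, 0.2023]
tcp_rot: [0.635, 0.773, 0.001, 0.0]
contact_force: [-0.3, 0.2, -0.2]
opening: 0.331
finger_force: 0.0
500 [ 0.5951 -0.1869  0.0574] 0.0811 [0.0451 0.0472 0.0474]
200 [ 0.5845 -0.1284  0.05  ] 0.0668 [0.0328 0.0336 0.0337]
100 [ 0.5761 -0.0841  0.0466] 0.0587 [0.0214 0.0233 0.0242]
20 [ 0.5685 -0.0458  0.0394] 0.0456 [0.0113 0.0105 0.0124]
```

View pics/crop1.png

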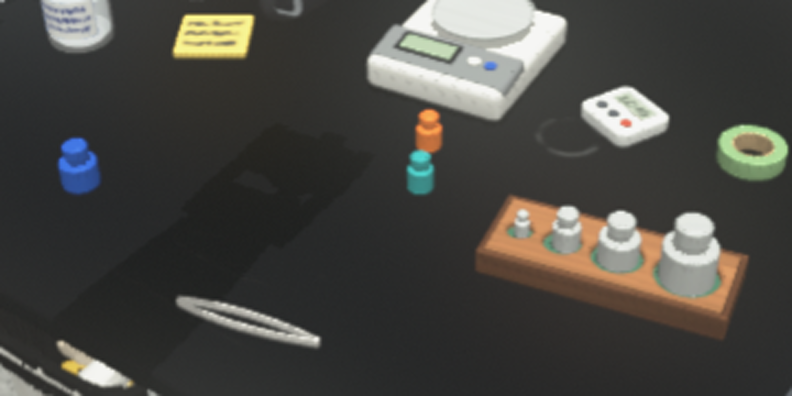

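View pics/top1.png

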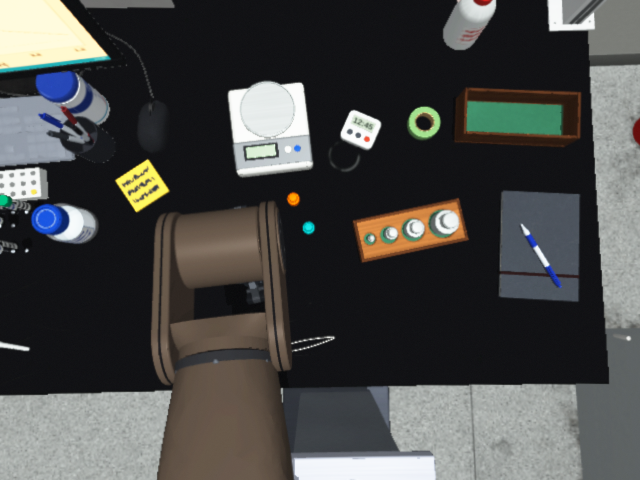

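Both views show all four weights upright in their wells, from (448,222) down to (370,238), with top heights all as expected. The tweezers, timer and look-alikes have not moved.

```bash
python3 -c "
from plant import ctrl
print(ctrl.sign_off())"
```

```text
the job is handed in; nothing more can be done
None
```

All four weights are back in the block, upright and seated in their own wells from largest to smallest; the tweezers, timer and look-alikes were left where they lay, and the job was handed in at about 31 s of the 106 s allowed.

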